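# Refit the crank of the coffee mill and wind it

## Robot

A 6-joint arm with a two-finger parallel gripper is mounted at the origin on the work surface. World frame = base frame: x ahead of the robot, y to its left, z up, the work surface at z = 0. Lengths are in mm, angles in degrees, forces in N, time in s.
With the tool pointing down it reaches from about 350 to 850 mm from the base axis. Payload 8.1 kg.
Tool frame: the origin (TCP) lies at the very end of the fingers, on their centre line; the grasp point (between the pads) lies r.tcp_to_grasp behind it (r.tcp_to_grasp is the distance from the TCP to the grasp point, in mm); z points along the fingers, y is the line along which they close (so a half turn about z gives the same grasp; the last joint's range is limited). The gripper opens to 85 mm and grips with 20 to 120 N. Pads are 22 mm wide; open, the fingers measure 114 mm over their backs; the gripper's body (76 mm by 85 mm) begins 54 mm behind the grasp point. The pads swing forward as they close: fully open they stand 13 mm farther back than shut.
Start: joints at [-70.382, 7.471, 85.268, -0, 87.261, -4.893], TCP at [248.942, -545.924, 231.292] pointing down, gripper open.
Joint ranges: [-169.43, 169.43], [-51.17, 129.36], [1.28, 143.12], [-76.62, 256.62], [0, 156.53], [-152.29, 152.29]. Speed limits (degrees/s): [136.94, 136.94, 159.86, 180, 180, 180].

## Interface

Orientations are given as [roll, pitch, yaw] about the fixed x, y, z axes, in that order (R = Rz(yaw) Ry(pitch) Rx(roll)).
In Python, from bench import r gives the robot as it stands.
- The arm moves only by the shell command python3 -m handwheel 'ROWS' [OPENING] [FORCE]. ROWS is JSON, a list of rows, each a list of 4 numbers: the shift along the tool's x, y, z in m, then the turn about the tool's z in degrees. A call has 1 to 10 rows; each row shifts and turns the commanded pose from where the row before left it, along the tool's axes as they then stand; what a row does not reach is not made up. A row lasts 1/10 s, in which the tool goes at most 50 mm and 8.59 degrees, less where a joint would pass 70% of its speed; a pose out of reach is approached as far as the arm can. A call is refused whole if a number of a shift passes 0.05 or a number of a turn 8.59, either way. A call with a gripper value outside its range is refused whole. OPENING is the finger opening in m, from 0 to 0.0854, set as the call begins (- or left out, the last holds). The fingers move at their own pace and stop on an object; FORCE is the grip in N (left out, the last holds). Time passes only in rows, so rows that do not move let the fingers close. It gives the time, the measured TCP pose, the force, the opening and the grip force at its end, in the units of the state.
- r.sense(): the state, without advancing time (a new reading comes with each control period).
- r.snapshot(name): name is "side" or "top"; returns the picture (480x640x3 uint8, red, green, blue); there is no depth.
- r.camera_params(name): a dict with "fx", "fy", "cx", "cy" (pixels), "R" (3x3) and "t" (3): a world point X has camera coordinates R X + t. Camera axes: x right, y down, z forward; pixel columns grow to the right and rows downward; lengths in mm; the calibration is good to about 2 mm. A picture is of the moment at which its call begins. camera_params takes no time and is no camera call.
- r.hand_in(): hands the job in; it is judged then, once.
The state is a dict: "time": time; "joint_pos": joint angles; "qd": joint speeds; "joint_efforts": joint torques, N m; "tool_pos": TCP position; "tcp_rot": TCP orientation; "ft_force": force on the tool from outside, world axes, zero at the start; "wrist_torque": the same for the moment, N m; "finger_gap": finger opening in mm; "grip_force": force on a finger pad.
Only numpy, scipy, OpenCV 4.12 (cv2) and the standard library are available. Lean on these libraries where they do the work, as an engineer would, in place of code of your own. Each camera call takes 0.05 s, during which the arm holds its last target. There are 200 camera calls.

## Task

The coffee mill has been cleaned and its crank is lying on the counter. Fit the crank onto the mill's square spindle, right down on the shoulder and without forcing it, and wind it clockwise (seen from above) until the burr inside has made at least two full turns; leave the crank sitting fully home on the spindle and let go. Do not disturb the other things on the counter.

Things in the scene. Friction and masses are not known exactly. Their poses are not given: they have to be found in the camera images.
- crank: The mill's loose crank, about 0.2 kg, lying flat with its knob up. Origin: centre of the hub's underside; z up, x along the arm towards the knob. Hub: steel block 26 x 26 mm, sides along x and y, 34 mm high; in its underside a blind square socket 13.4 mm wide, sides along x and y, 27 mm deep. Arm: aluminium, 16 mm wide, 7 mm thick, flush with the hub's underside.
- knob_top (a point): Centre of the top of the crank's knob, 90 mm along x and 46 mm up from the crank's origin. The knob is a dark wooden cylinder 24 mm in diameter, 38 mm high, and spins freely on its pin about its upright axis.
- mill: Box coffee mill, fixed to the counter by suction feet. Wooden foot 140 x 140 mm, wooden box, steel dome with a bridge on top (up to 148 mm), drawer on its -x side. Origin: centre of its underside, on the spindle's axis; z up, x away from the drawer.
- shoulder (a point): Centre of the spindle's shoulder, a round steel disc 34 mm in diameter, on the spindle's upright axis, 160 mm above the counter. The crank is fully home when its underside rests on this disc; before it slips over the square it stops 18 to 24 mm higher.
- spindle_end (a point): Top end of the spindle, on its axis, 24 mm above the shoulder. From the shoulder rises a 12 mm wide square, 18 mm high, and on it a 6 mm high tapered end, square too, 6 mm wide at the tip. The square can stand at any angle (see joint burr); it is seen in the pictures, or found by feel with the crank, which drops over it within about 0.1 rad of parallel.
- burr (a joint): Turn of the burr inside the mill, rad, 0 at the start, growing clockwise from above. It turns heavily (0.28 N m) and stays put. The square drives it through a coupling with slack: the square turns up to 0.7 rad either way from parallel to the mill's sides (burr at 0) before it takes the burr along, and rests anywhere in between (held by 0.15 N m). This slack is taken up first.
Things that resemble listed ones, but are neither listed nor needed, are in the scene too. What is shaped like the crank but orange, turquoise or yellow is not meant.

How it is judged:
By the outcome, as a careful person would: the job done as asked, in the order asked, and still so for the second after the job is handed in, with the robot touching nothing.
It also fails if it takes over 72 s, if anything falls off the work surface, if the arm or the gripper's body presses on something with over 40 N, if the wrist force passes 120 N, or if a joint passes its speed limit or range.

## Working session

There is one attempt and no reset: what is moved stays moved. The work goes in short steps, Python scripts to look and compute and a shell command to move; the robot and the scene stay as the last step left them, time stands still between calls to the robot, and variables do not carry over. Pictures are saved under pics/ and viewed, at most 10 in all, crops included, and the job is handed in when it is done.

```bash
mkdir -p pics; ls
python3 - <<'E'
from bench import r
import cv2
for n in("top","side"):
    cv2.imwrite(f"pics/{n}0.png",r.snapshot(n)[:,:,::-1]); p=r.camera_params(n); print(n,p)
s=r.sense();print(s["tool_pos"],s["tcp_rot"],s["finger_gap"],r.tcp_to_grasp,s["time"])
E
```

```text
pics
top {'fx': 453.7293077408781, 'fy': 453.7293077408781, 'cx': 325.26276200113654, 'cy': 237.0588669518531, 'R': array([[ 0.01167057, -0.99942328, -0.03188884],
       [-0.99763536, -0.00947769, -0.06807243],
       [ 0.06773094,  0.03260787, -0.99717062]]), 't': array([-49.52837431, 499.435839  , 905.15699337])}
side {'fx': 492.6587729019624, 'fy': 492.6587729019624, 'cx': 320.5180188607577, 'cy': 241.31601654095186, 'R': array([[ 0.9835236 ,  0.18037599,  0.01207607],
       [ 0.15435293, -0.80309974, -0.57550499],
       [-0.09410899,  0.56788671, -0.8177091 ]]), 't': array([-474.39249607,  -52.08001804, 1121.50228259])}
[ 248.78352629 -545.45383478  230.35235203] [-1.79905099e+02 -8.53802214e-03  2.45108839e+01] 85.2997946276999 18.700000000000003 0.1
```

View pics/top0.png

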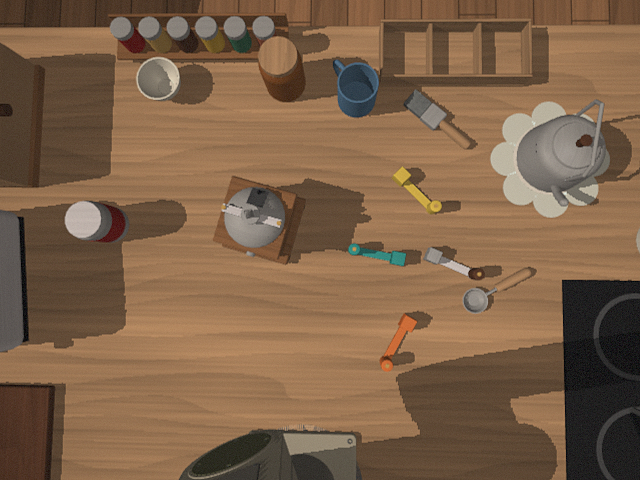

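View pics/side0.png

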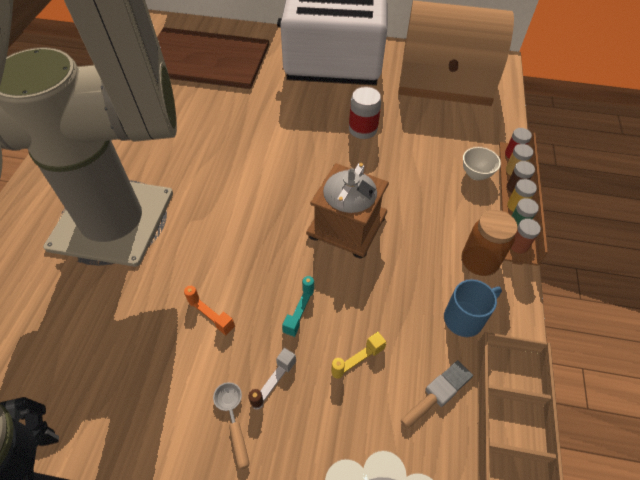

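The cranks in the top view, by hub and knob pixels:
- Yellow: hub (402,176), knob (435,207)
- Turquoise: hub (398,258), knob (355,249)
- Orange: hub (408,323), knob (387,364)
- Steel hub, aluminium arm, dark wooden knob: hub (434,256), knob (477,273)

The last one fits the description. The mill is at about (256,217). I'll check both in enlarged crops.

Run:
```python
import cv2,numpy as np
t=cv2.imread("pics/top0.png");s=cv2.imread("pics/side0.png")
f=lambda im,x,y,w,h:cv2.resize(im[y:y+h,x:x+w],(400,300),interpolation=cv2.INTER_CUBIC)
cv2.imwrite("pics/crop0.png",np.vstack([np.hstack([f(t,410,230,100,75),f(t,210,175,100,75)]),np.hstack([f(s,230,340,100,75),f(s,310,150,80,60)])]))
```

```text
(no output)
```

View pics/crop0.png

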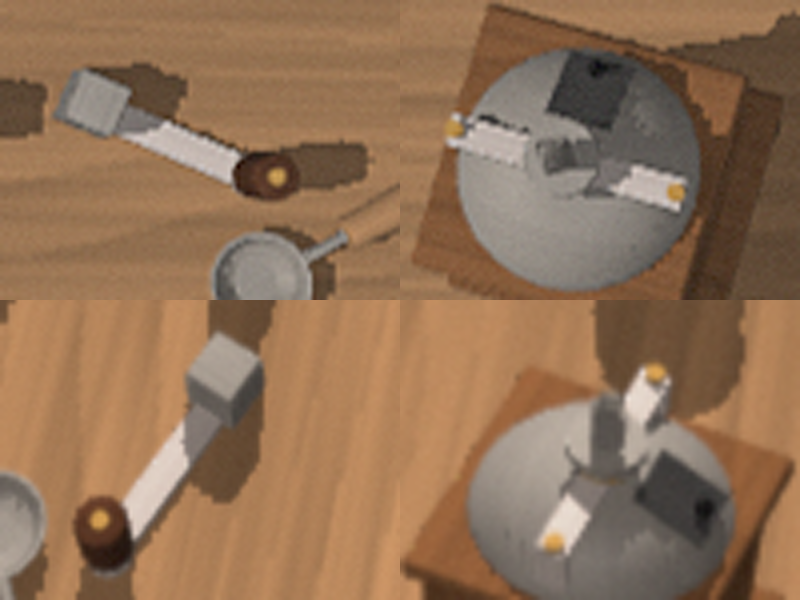

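The crops confirm the grey steel crank with the dark wooden knob. Hub top is at top (435,255.5) and side (286.5,357), knob top at top (479.5,274) and side (255,395). Next I'll work out the crank and mill poses, and enlarge the spindle.

```bash
cat > h.py <<'E'
from bench import r
import numpy as np,cv2
def P(n):
    p=r.camera_params(n);return np.array([[p["fx"],0,p["cx"]],[0,p["fy"],p["cy"]],[0,0,1]])@np.c_[p["R"],p["t"]]
def tri(a,b):
    X=cv2.triangulatePoints(P("top"),P("side"),np.array(a,float),np.array(b,float));return (X[:3]/X[3]).ravel()
def pl(n,px,z):
    M=P(n);H=np.c_[M[:,:2],M[:,2]*z+M[:,3]];w=np.linalg.solve(H,[*px,1]);return w[:2]/w[2]
def pr(n,X):
    w=P(n)@[*X,1];return w[:2]/w[2]
E
python3 - <<'E'
from h import *
np.set_printoptions(precision=1,suppress=True)
for n,a,b,z in[("hub",(435,255.5),(286.5,357.3),34),("knob",(479.5,274),(255,395),46),("scrW",(223.7,207),(361,164.6),148),("scrE",(279,223),(340.6,198.4),148)]:
    print(n,tri(a,b),pl("top",a,z),pl("side",b,z))
print(r.sense()["joint_pos"])
t=cv2.imread("pics/top0.png");s=cv2.imread("pics/side0.png")
f=lambda im,x,y,w,h:cv2.resize(im[y:y+h,x:x+w],(400,400),interpolation=cv2.INTER_NEAREST)
cv2.imwrite("pics/crop1.png",np.hstack([f(t,232,195,40,40),f(s,331,155,40,40)]))
E
```

```text
hub [ 465.6 -262.1   30.2] [ 464.4 -261.6] [ 467.  -263.3]
knob [ 429.7 -344.4   45.5] [ 429.2 -344.3] [ 430.3 -344.4]
scrW [542.  130.5 149.4] [542.3 130.9] [541.9 131.9]
scrE [514.7  32.6 148.9] [514.9  32.7] [514.7  33.3]
[-70.4   7.5  85.3   0.   87.3  -4.9]
```

View pics/crop1.png

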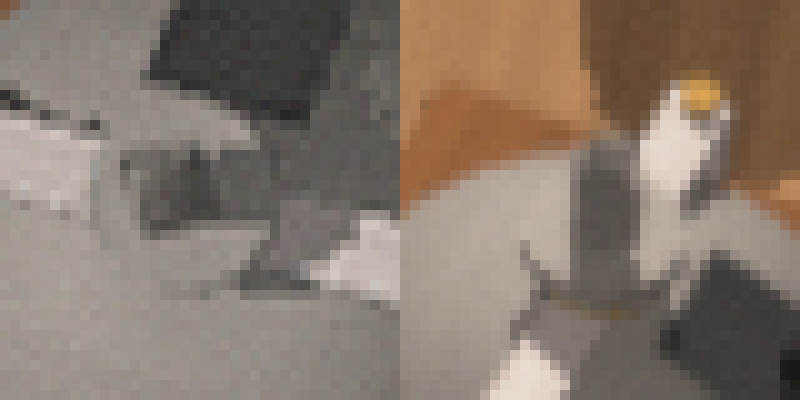

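Left crop: the spindle's dark square is around (250,214). Right crop: its silhouette is about 7 px wide, columns 348–355 and rows 168–185, so it stands nearly face-on to the side camera. I'll overlay a model to get the angle.

Run:
```python
from h import *
np.set_printoptions(precision=2,suppress=True)
im={n:cv2.imread(f"pics/{n}0.png") for n in("top","side")}
C=-r.camera_params("side")["R"].T@r.camera_params("side")["t"];print("side cam",C)
c=np.array([528.4,81.7]);print("azimuth",np.degrees(np.arctan2(*(C[:2]-c)[::-1])))
print("disc",pr("top",[*c,160]),pr("side",[*c,160]),"end",pr("top",[*c,184]),pr("side",[*c,184]))
sq=lambda a,w,z:[[c[0]+w/2*(np.cos(a)*i-np.sin(a)*j),c[1]+w/2*(np.sin(a)*i+np.cos(a)*j),z] for i,j in((1,1),(-1,1),(-1,-1),(1,-1))]
rows=[]
for n,(x0,y0) in(("top",(235,200)),("side",(338,158))):
    row=[]
    for d in(-40,-15,10,35):
        S=20/3*1;k=200/30
        g=cv2.resize(im[n][y0:y0+30,x0:x0+30],(200,200),interpolation=cv2.INTER_CUBIC)
        q=lambda L:np.round((np.array([pr(n,X) for X in L])-[x0,y0]+.5)*k).astype(np.int32)
        a=np.radians(d)
        cir=[[c[0]+17*np.cos(t),c[1]+17*np.sin(t),160] for t in np.linspace(0,6.28,30)]
        cv2.polylines(g,[q(cir)],True,(0,255,0),1)
        for w,z,col in((12,160,(0,0,255)),(12,178,(255,0,0)),(6,184,(0,255,255))): cv2.polylines(g,[q(sq(a,w,z))],True,col,1)
        row.append(g)
        if n=="side":
            u=np.array([pr(n,X) for X in sq(a,12,160)+sq(a,12,178)])[:,0]
    rows.append(np.hstack(row))
cv2.imwrite("pics/ov.png",np.vstack(rows))
for d in range(-60,30,10):
    u=np.array([pr("side",X) for X in sq(np.radians(d),12,169)])[:,0];print(d,np.ptp(u),end="; ")
```

```text
side cam [ 580.16 -593.14  892.82]
azimuth -85.61417583216463
disc [249.97 214.27] [351.44 177.34] end [247.14 212.58] [352.21 169.01]
-60 7.835331267378933; -50 8.30231803047974; -40 8.517052397537043; -30 8.473012743694937; -20 8.171536864390589; -10 7.6217814147721015; 0 6.84044463700485; 10 6.208567853621048; 20 7.13027579292077;
```

View pics/ov.png

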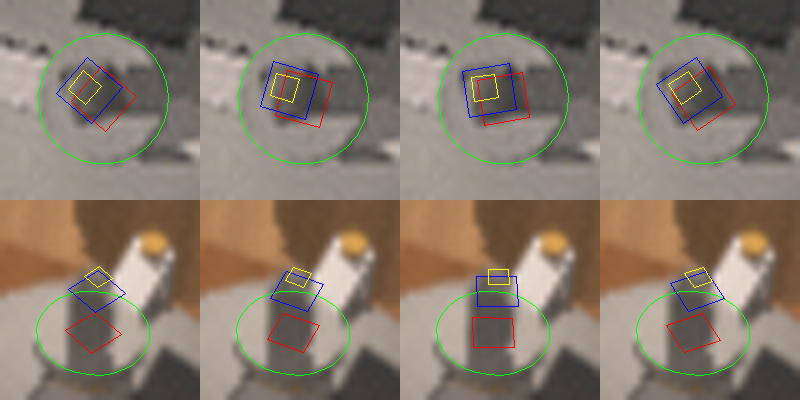

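The 10° overlay fits, so the spindle angle is about 13° in world. The mill axis is at (528.4, 81.7), the hub at (465.5, -262.2) and the crank x direction at -113.5°. I'll turn the tool first, then travel.

```bash
cat >> h.py <<'E'
def go(x,y,z,yaw):
    s=r.sense();p=np.array(s["tool_pos"]);a=np.radians(s["tcp_rot"][2]);d=np.array([x,y,z])-p
    print("pos",p.round(1),"rpy",np.round(s["tcp_rot"],1),"j6",round(s["joint_pos"][5],1),"F",np.round(s["ft_force"],1),"T",np.round(s["wrist_torque"],2),"gap",round(s["finger_gap"],1),"t",round(s["time"],2))
    print("tool shift",np.round([d[0]*np.cos(a)+d[1]*np.sin(a),d[0]*np.sin(a)-d[1]*np.cos(a),-d[2]],1),"turn",round((s["tcp_rot"][2]-yaw+180)%360-180,1))
E
python3 -m handwheel '[[0,0,0,-8.4],[0,0,0,-8.4],[0,0,0,-8.4],[0,0,0,-8.4],[0,0,0,-8.4]]' 0.046 60
python3 -c "
from h import *
go(465.5,-262.2,80,66.5)"
```

```text
time: 0.6
tool_pos: [248.8, -545.6, 230.6]
tcp_rot: [-180.0, -0.0, 66.9]
ft_force: [-0.2, -0.7, 0.4]
finger_gap: 46.2
grip_force: 0.0
pos [ 248.8 -545.6  230.6] rpy [-180.    -0.    66.9] j6 -47.2 F [-0.2 -0.7  0.4] T [ 0.01 -0.02  0.02] gap 46.2 t 0.6
tool shift [345.8  87.8 150.6] turn 0.4
```

```bash
python3 -m handwheel '[[0.043,0.011,0.015,0],[0.043,0.011,0.015,0],[0.043,0.011,0.015,0],[0.043,0.011,0.015,0],[0.043,0.011,0.02,0],[0.043,0.011,0.02,0],[0.043,0.011,0.025,0],[0.045,0.011,0.025,0],[0,0,0,0],[0,0,0,0]]' >/dev/null
python3 -c "
from h import *
go(465.5,-262.2,10,66.5)
t=r.snapshot('top');s=r.snapshot('side')
f=lambda im,x,y,w,h:cv2.resize(im[y:y+h,x:x+w,::-1],(400,300),interpolation=cv2.INTER_CUBIC)
cv2.imwrite('pics/a1.png',np.hstack([f(t,390,220,100,75),f(s,220,310,120,90)]))"
```

```text
pos [ 465.3 -264.8   81.8] rpy [-179.9   -0.    66.7] j6 -11.8 F [ 0.4 -0.7  0.9] T [-0.03  0.01  0.04] gap 46.2 t 1.6
tool shift [ 2.4 -0.9 71.8] turn 0.2
```

View pics/a1.png

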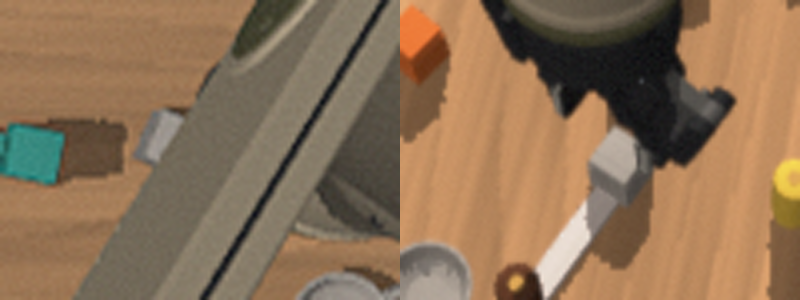

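Side crop: the open fingers stand either side of the hub at (285,357), squared to it. I'll go down and squeeze across y, which aligns the crank.

```bash
python3 -m handwheel '[[0.002,-0.001,0.02,0],[0,0,0.02,0],[0,0,0.02,0],[0,0,0.012,0],[0,0,0,0],[0,0,0,0]]'
python3 -m handwheel '[[0,0,0,0],[0,0,0,0],[0,0,0,0],[0,0,0,0],[0,0,0,0],[0,0,0,0]]' 0.015 30
```

```text
time: 2.3
tool_pos: [465.7, -264.9, 11.8]
tcp_rot: [180.0, 0.0, 66.4]
ft_force: [-0.3, -0.3, -0.0]
finger_gap: 46.3
grip_force: 0.0
time: 2.9
tool_pos: [466.4, -264.8, 12.6]
tcp_rot: [179.9, 0.0, 66.5]
ft_force: [-2.1, -0.0, 6.3]
finger_gap: 25.3
grip_force: 29.9
```

```bash
python3 -m handwheel '[[0,0,0,0],[0,0,0,0],[0,0,0,0],[0,0,0,0]]' 0.046 >/dev/null
python3 -m handwheel '[[0,0,0,-8.2],[0,0,0,-8.2],[0,0,0,-8.2],[0,0,0,-8.2],[0,0,0,-8.2],[0,0,0,-8.2],[0,0,0,-8.2],[0,0,0,-8.2],[0,0,0,-8.2],[0,0,0,-8.2]]' 
python3 -m handwheel '[[0,0,0,-8.2],[0,0,0,0]]'
python3 -m handwheel '[[0,0,0,0],[0,0,0,0],[0,0,0,0],[0,0,0,0],[0,0,0,0],[0,0,0,0]]' 0.015 60
python3 -c "
from h import *
go(465.5,-262.2,200,156.5)"
```

```text
time: 4.3
tool_pos: [465.5, -263.9, 10.9]
tcp_rot: [180.0, -0.0, 148.8]
ft_force: [-0.1, -0.3, -0.5]
finger_gap: 46.1
grip_force: 0.0
time: 4.5
tool_pos: [465.5, -263.8, 10.9]
tcp_rot: [180.0, -0.0, 156.8]
ft_force: [0.4, 0.3, 0.0]
finger_gap: 46.0
grip_force: 0.0
time: 5.1
tool_pos: [465.7, -264.0, 11.2]
tcp_rot: [-180.0, 0.0, 156.7]
ft_force: [0.8, -0.2, 3.5]
finger_gap: 25.2
grip_force: 59.8
pos [ 465.7 -264.    11.2] rpy [-180.     0.   156.7] j6 -101.7 F [ 0.8 -0.2  3.5] T [0.12 0.   0.01] gap 25.2 t 5.1
tool shift [   0.9    1.6 -188.8] turn 0.2
```

```bash
python3 -m handwheel '[[0,0,-0.02,0],[0,0,-0.04,0],[0,0,-0.045,0],[0,0,-0.045,-7.2],[0,0,-0.045,-7.2],[0,0,-0.02,-7.2],[0,0,0,-7.2],[0,0,0,-7.2],[0,0,0,0],[0,0,0,0]]'
python3 -c "
from h import *
go(528.4,81.7,225,193)"
```

```text
time: 6.1
tool_pos: [465.1, -263.7, 225.2]
tcp_rot: [179.9, -0.1, -167.5]
ft_force: [-0.4, 0.2, -2.7]
finger_gap: 24.9
grip_force: 59.4
pos [ 465.1 -263.7  225.2] rpy [ 1.799e+02 -1.000e-01 -1.675e+02] j6 -137.5 F [-0.4  0.2 -2.7] T [0.03 0.06 0.02] gap 24.9 t 6.1
tool shift [-1.364e+02  3.236e+02  2.000e-01] turn -0.5
```

```bash
python3 -m handwheel '[[-0.01,0.025,0,0],[-0.019,0.045,0,0],[-0.02,0.047,0,0],[-0.02,0.047,0,0],[-0.02,0.047,0,0],[-0.019,0.045,0,0],[-0.018,0.043,0,0],[-0.010,0.025,0,0],[0,0,0,0],[0,0,0,0]]'
python3 -c "
from h import *
go(528.4,81.7,205,193)
s=r.snapshot('side');t=r.snapshot('top')
f=lambda im,x,y,w,h:cv2.resize(im[y:y+h,x:x+w,::-1],(400,300),interpolation=cv2.INTER_CUBIC)
cv2.imwrite('pics/a2.png',np.hstack([f(s,300,120,100,75),f(t,200,170,100,75)]))"
```

```text
time: 7.1
tool_pos: [526.0, 79.3, 225.4]
tcp_rot: [-180.0, -0.1, -167.3]
ft_force: [-0.8, 0.2, -2.5]
finger_gap: 25.0
grip_force: 59.5
pos [526.   79.3 225.4] rpy [-1.800e+02 -1.000e-01 -1.673e+02] j6 -99.6 F [-0.8  0.2 -2.5] T [0.04 0.02 0.02] gap 25.0 t 7.1
tool shift [-2.9  1.8 20.4] turn -0.3
```

View pics/a2.png

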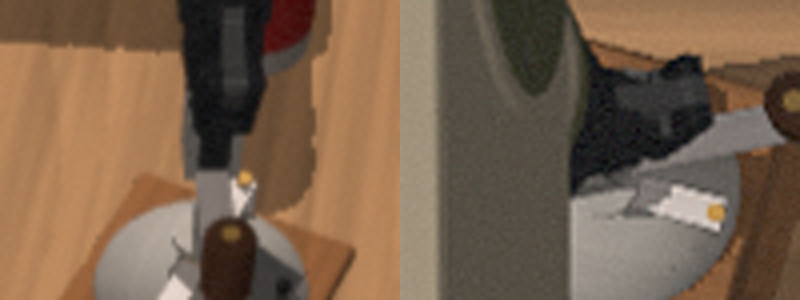

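The crank is held above the spindle with its arm towards the side camera, and the knob hides the spindle. I'll centre it and lower by feel.

```bash
python3 -m handwheel '[[-0.003,0.002,0.01,0],[0,0,0.01,0],[0,0,0.003,0],[0,0,0,0],[0,0,0,0]]'
python3 -m handwheel '[[0,0,0.002,0],[0,0,0.002,0],[0,0,0.002,0],[0,0,0,0],[0,0,0,0]]'
python3 -m handwheel '[[0,0,0.001,0],[0,0,0.001,0],[0,0,0.001,0],[0,0,0,0],[0,0,0,0]]'
python3 -c "
from h import *
go(528.4,81.7,171,193)"
```

```text
time: 7.7
tool_pos: [528.7, 81.2, 202.9]
tcp_rot: [180.0, -0.0, -167.3]
ft_force: [0.2, -0.7, -1.4]
finger_gap: 24.9
grip_force: 59.5
time: 8.2
tool_pos: [528.8, 81.5, 197.0]
tcp_rot: [180.0, -0.0, -167.3]
ft_force: [-0.1, -1.1, -1.4]
finger_gap: 25.2
grip_force: 59.5
time: 8.7
tool_pos: [528.7, 81.5, 193.9]
tcp_rot: [180.0, -0.0, -167.3]
ft_force: [1.1, 0.2, -2.2]
finger_gap: 25.3
grip_force: 59.5
pos [528.7  81.5 193.9] rpy [ 180.    -0.  -167.3] j6 -99.4 F [ 1.1  0.2 -2.2] T [ 0.05 -0.03 -0.03] gap 25.3 t 8.7
tool shift [ 0.3  0.3 22.9] turn -0.3
```

```bash
python3 -m handwheel '[[0,0,0.001,0],[0,0,0.001,0],[0,0,0.001,0],[0,0,0,0],[0,0,0,0]]'
python3 -m handwheel '[[0,0,0.001,0],[0,0,0.001,0],[0,0,0,0],[0,0,0,0]]'
python3 -c "
from h import *
go(528.4,81.7,171,193)"
```

```text
time: 9.2
tool_pos: [528.9, 81.7, 191.1]
tcp_rot: [180.0, 0.0, -167.3]
ft_force: [0.5, 2.6, -0.4]
finger_gap: 25.0
grip_force: 59.7
time: 9.6
tool_pos: [529.0, 81.9, 190.0]
tcp_rot: [180.0, 0.1, -167.3]
ft_force: [-3.4, 3.8, 5.7]
finger_gap: 24.6
grip_force: 60.6
pos [529.   81.9 190. ] rpy [ 1.800e+02  1.000e-01 -1.673e+02] j6 -99.4 F [-3.4  3.8  5.7] T [ 0.67  0.62 -0.02] gap 24.6 t 9.6
tool shift [ 0.6 -0.1 19. ] turn -0.3
```

```bash
python3 -m handwheel '[[0.0006,0.001,0,0],[0,0,0,0],[0,0,0,0]]'
python3 -m handwheel '[[0,0,0.001,0],[0,0,0.001,0],[0,0,0,0],[0,0,0,0]]'
python3 -c "
from h import *
go(528.4,81.7,171,193)"
```

```text
time: 9.9
tool_pos: [528.1, 82.4, 189.2]
tcp_rot: [180.0, 0.0, -167.3]
ft_force: [-1.5, 2.7, 4.2]
finger_gap: 24.8
grip_force: 60.0
time: 10.3
tool_pos: [527.6, 82.6, 186.4]
tcp_rot: [180.0, -0.1, -167.3]
ft_force: [-2.6, 4.6, -0.1]
finger_gap: 25.3
grip_force: 59.8
pos [527.6  82.6 186.4] rpy [ 1.800e+02 -1.000e-01 -1.673e+02] j6 -99.3 F [-2.6  4.6 -0.1] T [ 0.84  0.38 -0.04] gap 25.3 t 10.3
tool shift [-0.6 -1.  15.4] turn -0.3
```

It has slipped over the square. I'll keep going down with a small lateral relief.

```bash
python3 -m handwheel '[[0.0004,0.0008,0,0],[0,0,0.001,0],[0,0,0.001,0],[0,0,0.001,0],[0,0,0,0],[0,0,0,0]]'
python3 -m handwheel '[[0,0,0.001,0],[0,0,0.001,0],[0,0,0.001,0],[0,0,0.001,0],[0,0,0,0],[0,0,0,0]]'
python3 -c "
from h import *
go(528.4,81.7,171,193)"
```

```text
time: 10.9
tool_pos: [527.3, 82.9, 183.7]
tcp_rot: [-180.0, -0.0, -167.3]
ft_force: [0.0, 1.1, -1.8]
finger_gap: 25.0
grip_force: 59.5
time: 11.5
tool_pos: [527.4, 83.0, 179.8]
tcp_rot: [180.0, -0.0, -167.3]
ft_force: [-0.4, 1.9, -2.0]
finger_gap: 24.9
grip_force: 59.6
pos [527.4  83.  179.8] rpy [ 180.    -0.  -167.3] j6 -99.3 F [-0.4  1.9 -2. ] T [ 0.35  0.16 -0.01] gap 24.9 t 11.5
tool shift [-0.7 -1.5  8.8] turn -0.3
```

```bash
python3 -m handwheel '[[0,0,0.0015,0],[0,0,0.0015,0],[0,0,0.0015,0],[0,0,0.0015,0],[0,0,0,0],[0,0,0,0]]'
python3 -m handwheel '[[0,0,0.001,0],[0,0,0.001,0],[0,0,0,0],[0,0,0,0]]'
python3 -c "
from h import *
go(528.4,81.7,171,193)"
```

```text
time: 12.1
tool_pos: [527.3, 83.0, 173.7]
tcp_rot: [180.0, -0.0, -167.3]
ft_force: [-0.3, 2.2, -2.8]
finger_gap: 24.9
grip_force: 59.4
time: 12.5
tool_pos: [527.4, 83.0, 172.0]
tcp_rot: [180.0, -0.0, -167.3]
ft_force: [-1.5, 2.4, -1.5]
finger_gap: 25.1
grip_force: 59.6
pos [527.4  83.  172. ] rpy [ 180.    -0.  -167.3] j6 -99.3 F [-1.5  2.4 -1.5] T [0.38 0.25 0.01] gap 25.1 t 12.5
tool shift [-0.7 -1.5  1. ] turn -0.3
```

```bash
python3 -m handwheel '[[0,0,0.0007,0],[0,0,0.0007,0],[0,0,0,0],[0,0,0,0]]'
python3 -m handwheel '[[0.0002,0.0005,0.0007,0],[0,0,0,0],[0,0,0,0]]'
```

```text
time: 12.9
tool_pos: [527.6, 83.0, 171.1]
tcp_rot: [-180.0, 0.0, -167.3]
ft_force: [-3.5, 1.9, 5.1]
finger_gap: 25.0
grip_force: 60.4
time: 13.2
tool_pos: [527.6, 83.1, 171.1]
tcp_rot: [-180.0, 0.1, -167.3]
ft_force: [-5.5, 0.6, 7.8]
finger_gap: 24.8
grip_force: 60.9
```

Seated on the shoulder: contact force with TCP z at 171. I'll start winding.

```bash
python3 -m handwheel '[[0,0,-0.0007,4],[0,0,0,8.5],[0,0,0,8.5],[0,0,0,8.5],[0,0,0,8.5],[0,0,0,8.5],[0,0,0,8.5],[0,0,0,8.5],[0,0,0,8.5],[0,0,0,8]]'
python3 -c "
from h import *
go(527.4,83,171,113)"
```

```text
time: 14.2
tool_pos: [527.7, 84.5, 171.1]
tcp_rot: [179.9, -0.1, 112.4]
ft_force: [-2.0, 6.9, 2.5]
finger_gap: 24.8
grip_force: 60.0
pos [527.7  84.5 171.1] rpy [ 1.799e+02 -1.000e-01  1.124e+02] j6 -18.9 F [-2.   6.9  2.5] T [1.22 0.29 0.34] gap 24.8 t 14.2
tool shift [-1.3 -0.8  0.1] turn -0.6
```

```bash
python3 -m handwheel '[[0.0006,0.0003,0,8.5],[0,0,0,8.5],[0,0,0,8.5],[0,0,0,8.5],[0,0,0,8.5],[0,0,0,8.5],[0,0,0,8.5],[0,0,0,8.5],[0,0,0,8.5],[0,0,0,8]]'
python3 -m handwheel '[[0,0,0,8.5],[0,0,0,8.5],[0,0,0,8.5],[0,0,0,8.5],[0,0,0,8.5],[0,0,0,8.5],[0,0,0,8.5],[0,0,0,8.5],[0,0,0,4],[0,0,0,0]]'
python3 -c "
from h import *
go(527.4,83,171,-47)"
```

```text
time: 15.2
tool_pos: [528.9, 84.2, 171.2]
tcp_rot: [179.9, -0.2, 27.9]
ft_force: [5.3, 2.3, -0.3]
finger_gap: 24.7
grip_force: 59.4
time: 16.2
tool_pos: [528.7, 83.1, 171.2]
tcp_rot: [-179.9, -0.2, -43.9]
ft_force: [5.3, -3.1, -0.4]
finger_gap: 24.8
grip_force: 59.7
pos [528.7  83.1 171.2] rpy [-179.9   -0.2  -43.9] j6 137.4 F [ 5.3 -3.1 -0.4] T [-0.58 -0.83  0.17] gap 24.8 t 16.2
tool shift [-0.9  1.   0.2] turn 3.1
```

Total so far is 236.6°. I'll let go, turn back 270° and re-grip.

```bash
python3 -m handwheel '[[0,0,0,0],[0,0,0,0],[0,0,0,0],[0,0,0,0],[0,0,0,-8.44],[0,0,0,-8.44]]' 0.046
python3 -m handwheel '[[0,0,0,-8.44],[0,0,0,-8.44],[0,0,0,-8.44],[0,0,0,-8.44],[0,0,0,-8.44],[0,0,0,-8.44],[0,0,0,-8.44],[0,0,0,-8.44],[0,0,0,-8.44],[0,0,0,-8.44]]'
python3 -m handwheel '[[0,0,0,-8.44],[0,0,0,-8.44],[0,0,0,-8.44],[0,0,0,-8.44],[0,0,0,-8.44],[0,0,0,-8.44],[0,0,0,-8.44],[0,0,0,-8.44],[0,0,0,-8.44],[0,0,0,-8.44]]'
python3 -m handwheel '[[0,0,0,-8.44],[0,0,0,-8.44],[0,0,0,-8.44],[0,0,0,-8.44],[0,0,0,-8.44],[0,0,0,-8.44],[0,0,0,-8.44],[0,0,0,-8.44],[0,0,0,-8.44],[0,0,0,-8.44]]'
python3 -m handwheel '[[0,0,0,0],[0,0,0,0],[0,0,0,0],[0,0,0,0],[0,0,0,0],[0,0,0,0]]' 0.015 60
python3 -c "
from h import *
go(528,83.3,171,-134)"
```

```text
time: 16.8
tool_pos: [527.1, 84.2, 170.5]
tcp_rot: [180.0, 0.0, -26.6]
ft_force: [0.0, -0.2, 0.2]
finger_gap: 45.8
grip_force: 0.0
time: 17.8
tool_pos: [527.1, 84.2, 170.5]
tcp_rot: [-180.0, 0.0, 57.9]
ft_force: [-0.1, -0.2, -0.1]
finger_gap: 46.0
grip_force: 0.0
time: 18.8
tool_pos: [527.1, 84.2, 170.5]
tcp_rot: [-180.0, -0.0, 142.3]
ft_force: [-0.2, -0.6, 0.6]
finger_gap: 46.0
grip_force: 0.0
time: 19.8
tool_pos: [527.1, 84.2, 170.5]
tcp_rot: [180.0, -0.0, -133.3]
ft_force: [-0.5, 0.4, 1.2]
finger_gap: 45.5
grip_force: 0.0
time: 20.4
tool_pos: [527.6, 83.8, 170.9]
tcp_rot: [-179.9, 0.0, -133.8]
ft_force: [2.8, -4.2, 2.5]
finger_gap: 25.1
grip_force: 59.1
pos [527.6  83.8 170.9] rpy [-179.9    0.  -133.8] j6 -132.7 F [ 2.8 -4.2  2.5] T [-0.72 -0.45 -0.03] gap 25.1 t 20.4
tool shift [ 0.1 -0.7 -0.1] turn 0.2
```

```bash
python3 -m handwheel '[[-0.0001,-0.0008,0,8.44],[0,0,0,8.44],[0,0,0,8.44],[0,0,0,8.44],[0,0,0,8.44],[0,0,0,8.44],[0,0,0,8.44],[0,0,0,8.44],[0,0,0,8.44],[0,0,0,8.44]]'
python3 -m handwheel '[[0,0,0,8.44],[0,0,0,8.44],[0,0,0,8.44],[0,0,0,8.44],[0,0,0,8.44],[0,0,0,8.44],[0,0,0,8.44],[0,0,0,8.44],[0,0,0,8.44],[0,0,0,8.44]]'
python3 -m handwheel '[[0,0,0,8.44],[0,0,0,8.44],[0,0,0,8.44],[0,0,0,8.44],[0,0,0,8.44],[0,0,0,8.44],[0,0,0,8.44],[0,0,0,8.44],[0,0,0,8.44],[0,0,0,8.44]]'
python3 -m handwheel '[[0,0,0,8.44],[0,0,0,8.44],[0,0,0,0],[0,0,0,0]]'
python3 -c "
from h import *
go(528,83.6,171,-134)"
```

```text
time: 21.4
tool_pos: [527.8, 84.2, 170.9]
tcp_rot: [180.0, -0.0, 141.6]
ft_force: [-0.4, 0.3, 2.9]
finger_gap: 25.1
grip_force: 60.7
time: 22.4
tool_pos: [528.3, 84.2, 171.0]
tcp_rot: [180.0, -0.1, 57.2]
ft_force: [3.0, -0.6, 0.8]
finger_gap: 25.1
grip_force: 60.5
time: 23.4
tool_pos: [528.3, 83.7, 171.0]
tcp_rot: [-180.0, -0.1, -27.3]
ft_force: [4.3, -2.6, 2.5]
finger_gap: 25.3
grip_force: 60.6
time: 23.8
tool_pos: [528.2, 83.7, 170.9]
tcp_rot: [-180.0, -0.0, -43.6]
ft_force: [3.4, -2.9, 2.3]
finger_gap: 24.7
grip_force: 59.1
pos [528.2  83.7 170.9] rpy [-180.    -0.   -43.6] j6 137.1 F [ 3.4 -2.9  2.3] T [-0.63 -0.53  0.04] gap 24.7 t 23.8
tool shift [-0.1  0.2 -0.1] turn 90.4
```

Total is 506°. One more 270° cycle.

```bash
python3 -m handwheel '[[0,0,0,0],[0,0,0,0],[0,0,0,0],[0,0,0,0],[0,0,0,-8.44],[0,0,0,-8.44]]' 0.046
python3 -m handwheel '[[0,0,0,-8.44],[0,0,0,-8.44],[0,0,0,-8.44],[0,0,0,-8.44],[0,0,0,-8.44],[0,0,0,-8.44],[0,0,0,-8.44],[0,0,0,-8.44],[0,0,0,-8.44],[0,0,0,-8.44]]' >/dev/null
python3 -m handwheel '[[0,0,0,-8.44],[0,0,0,-8.44],[0,0,0,-8.44],[0,0,0,-8.44],[0,0,0,-8.44],[0,0,0,-8.44],[0,0,0,-8.44],[0,0,0,-8.44],[0,0,0,-8.44],[0,0,0,-8.44]]' >/dev/null
python3 -m handwheel '[[0,0,0,-8.44],[0,0,0,-8.44],[0,0,0,-8.44],[0,0,0,-8.44],[0,0,0,-8.44],[0,0,0,-8.44],[0,0,0,-8.44],[0,0,0,-8.44],[0,0,0,-8.44],[0,0,0,-8.44]]'
python3 -m handwheel '[[0,0,0,0],[0,0,0,0],[0,0,0,0],[0,0,0,0],[0,0,0,0],[0,0,0,0]]' 0.015 60
python3 -m handwheel '[[0,0,0,8.44],[0,0,0,8.44],[0,0,0,8.44],[0,0,0,8.44],[0,0,0,8.44],[0,0,0,8.44],[0,0,0,8.44],[0,0,0,8.44],[0,0,0,8.44],[0,0,0,8.44]]'
python3 -c "
from h import *
go(528,83.6,171,-134)"
```

```text
time: 24.4
tool_pos: [527.6, 83.8, 170.4]
tcp_rot: [180.0, 0.0, -26.5]
ft_force: [0.4, -0.4, 1.1]
finger_gap: 45.8
grip_force: 0.0
time: 27.4
tool_pos: [527.6, 83.8, 170.5]
tcp_rot: [180.0, -0.0, -133.3]
ft_force: [0.6, -0.3, -0.4]
finger_gap: 45.6
grip_force: 0.0
time: 28.0
tool_pos: [527.9, 83.6, 170.7]
tcp_rot: [-180.0, 0.0, -133.8]
ft_force: [0.4, -0.9, 1.8]
finger_gap: 25.1
grip_force: 58.3
time: 29.0
tool_pos: [527.9, 84.0, 170.7]
tcp_rot: [180.0, -0.0, 141.5]
ft_force: [-0.1, 2.0, 2.2]
finger_gap: 24.9
grip_force: 60.5
pos [527.9  84.  170.7] rpy [180.   -0.  141.5] j6 -48.0 F [-0.1  2.   2.2] T [0.16 0.01 0.31] gap 24.9 t 29.0
tool shift [-0.3 -0.2 -0.3] turn -84.5
```

```bash
python3 -m handwheel '[[0,0,0,8.44],[0,0,0,8.44],[0,0,0,8.44],[0,0,0,8.44],[0,0,0,8.44],[0,0,0,8.44],[0,0,0,8.44],[0,0,0,8.44],[0,0,0,8.44],[0,0,0,8.44]]'
python3 -m handwheel '[[0,0,0,8.44],[0,0,0,8.44],[0,0,0,8.44],[0,0,0,8.44],[0,0,0,8.44],[0,0,0,8.44],[0,0,0,8.44],[0,0,0,8.44],[0,0,0,8.44],[0,0,0,8.44]]'
python3 -m handwheel '[[0,0,0,8.44],[0,0,0,8.44],[0,0,0,0]]'
python3 -m handwheel '[[0,0,0,0],[0,0,0,0],[0,0,0,0],[0,0,0,0],[0,0,0,-7.5],[0,0,0,-7.5]]' 0.046
python3 -m handwheel '[[0,0,0,-7.5],[0,0,0,-7.5],[0,0,0,-7.5],[0,0,0,-7.5],[0,0,0,-7.5],[0,0,0,-7.5],[0,0,0,-7.5],[0,0,0,-7.5],[0,0,0,-7.5],[0,0,0,-7.5]]'
python3 -m handwheel '[[0,0,0,0],[0,0,0,0],[0,0,0,0],[0,0,0,0],[0,0,0,0],[0,0,0,0]]' 0.015 60
python3 -m handwheel '[[0,0,0,8],[0,0,0,8],[0,0,0,8],[0,0,0,8],[0,0,0,8],[0,0,0,8],[0,0,0,8],[0,0,0,8],[0,0,0,8],[0,0,0,8]]'
python3 -c "
from h import *
go(528,83.6,171,-134)"
```

```text
time: 30.0
tool_pos: [528.2, 83.9, 170.8]
tcp_rot: [180.0, -0.1, 57.1]
ft_force: [1.7, 1.0, -0.2]
finger_gap: 25.0
grip_force: 60.4
time: 31.0
tool_pos: [528.3, 83.6, 170.8]
tcp_rot: [-180.0, -0.1, -27.3]
ft_force: [1.7, -0.2, 0.8]
finger_gap: 25.4
grip_force: 60.4
time: 31.3
tool_pos: [528.2, 83.6, 170.7]
tcp_rot: [-180.0, -0.0, -43.9]
ft_force: [2.1, -1.0, 0.8]
finger_gap: 25.2
grip_force: 58.4
time: 31.9
tool_pos: [527.8, 83.7, 170.6]
tcp_rot: [180.0, 0.0, -28.5]
ft_force: [0.1, -0.6, -0.6]
finger_gap: 45.9
grip_force: 0.0
time: 32.9
tool_pos: [527.8, 83.7, 170.6]
tcp_rot: [-180.0, -0.0, 46.6]
ft_force: [-0.3, -0.3, 0.3]
finger_gap: 46.0
grip_force: 0.0
time: 33.5
tool_pos: [528.0, 83.6, 170.8]
tcp_rot: [180.0, -0.0, 46.2]
ft_force: [0.1, -0.8, 3.5]
finger_gap: 25.2
grip_force: 57.4
time: 34.5
tool_pos: [527.9, 83.9, 170.9]
tcp_rot: [-180.0, -0.0, -34.1]
ft_force: [-0.0, 0.1, 3.8]
finger_gap: 25.1
grip_force: 59.8
pos [527.9  83.9 170.9] rpy [-180.    -0.   -34.1] j6 127.6 F [-0.   0.1  3.8] T [-0.    0.13  0.3 ] gap 25.1 t 34.5
tool shift [ 0.2  0.2 -0.1] turn 99.9
```

Total is about 857°, so the burr has made more than two turns even with the full slack. I'll settle it gently down, let go, rise and check.

```bash
python3 -m handwheel '[[0,0,0.0008,0],[0,0,0,0],[0,0,0,0]]'
python3 -m handwheel '[[0,0,0,0],[0,0,0,0],[0,0,0,0],[0,0,0,0],[0,0,0,0],[0,0,-0.01,0],[0,0,-0.03,0],[0,0,-0.04,0],[0,0,-0.04,0],[0,0,-0.03,0]]' 0.05
python3 -m handwheel '[[-0.03,0,0,0],[-0.05,0,0,0],[-0.05,0,0,0],[-0.05,0,0,0],[-0.04,0,0,0],[0,0,0,0],[0,0,0,0]]'
python3 -c "
from h import *
go(528,83.6,300,0)
print(pr('top',[528,83.6,194]),pr('side',[528,83.6,194]))
s=r.snapshot('side');t=r.snapshot('top')
f=lambda im,x,y,w,h:cv2.resize(im[y:y+h,x:x+w,::-1],(400,300),interpolation=cv2.INTER_CUBIC)
cv2.imwrite('pics/a3.png',np.vstack([np.hstack([f(s,300,135,100,75),f(t,200,170,100,75)]),np.hstack([f(s,0,0,640,480),f(t,0,0,640,480)])]))"
```

```text
time: 34.8
tool_pos: [528.0, 83.9, 170.8]
tcp_rot: [-180.0, -0.0, -33.7]
ft_force: [-3.4, -0.6, 8.4]
finger_gap: 25.4
grip_force: 57.6
time: 35.8
tool_pos: [528.3, 83.7, 323.8]
tcp_rot: [-179.9, -0.2, -33.8]
ft_force: [1.1, 0.6, -0.3]
finger_gap: 50.3
grip_force: 0.0
time: 36.5
tool_pos: [344.7, 206.5, 320.9]
tcp_rot: [-179.9, -0.1, -33.7]
ft_force: [-0.5, 0.1, 0.7]
finger_gap: 50.1
grip_force: 0.0
pos [344.7 206.5 320.9] rpy [-1.799e+02 -1.000e-01 -3.370e+01] j6 147.3 F [-0.5  0.1  0.7] T [-0.01 -0.02  0.  ] gap 50.1 t 36.5
tool shift [220.7   0.7  20.9] turn -33.7
[244.75899991 212.07148326] [352.48326955 164.71408348]
```

View pics/a3.png

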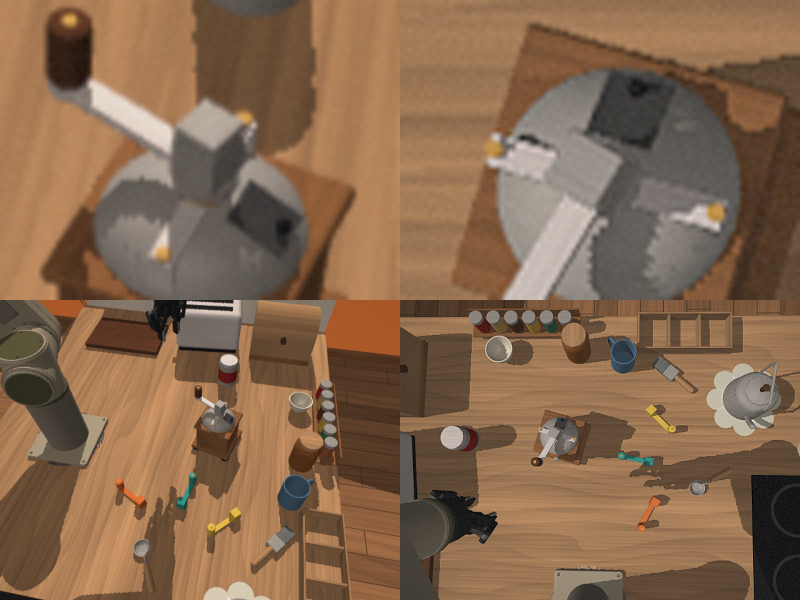

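The crank sits level on the mill: its hub top is at side (352.5,165.7) against the predicted (352.5,164.7), so it is fully home. The other things look unmoved and the gripper is clear.

```bash
python3 -c "
from bench import r
print(r.hand_in())"
```

```text
the job is handed in; nothing more can be done
None
```

The crank is fully home on the spindle and released. I wound it about 857° clockwise, so the burr made at least two full turns (about 777°) even with the largest slack, and the job was handed in at about 37 s.

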